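# Hang the hooked dipper over its drip dish

## Robot

A 6-joint arm with a two-finger parallel gripper is mounted at the origin on the work surface. World frame = base frame: x ahead of the robot, y to its left, z up, the work surface at z = 0. Lengths are in m, angles in rad, forces in N, time in s.
With the tool pointing down it reaches from about 0.35 to 1 m from the base axis. Payload 7.1 kg.
Tool frame: the origin (TCP) lies midway between the tips of the shut fingers; the grasp point (between the pads) lies 19 mm behind it (r.hold_point_z is the distance from the TCP to the grasp point, in m); z points along the fingers, y is the line along which they close (so a half turn about z gives the same grasp; the last joint's range is limited). The gripper opens to 85 mm and grips with 20 to 120 N. Pads are 22 mm wide; open, the fingers measure 114 mm over their backs; the gripper's body (76 mm by 85 mm) begins 54 mm behind the grasp point. The pads swing forward as they close: fully open they stand 13 mm farther back than shut.
Start: joints at [-1.173, 0.423, 1.63, -0, 1.089, -0.019], TCP at [0.253, -0.571, 0.231] pointing down, gripper open.
Joint ranges: [-3, 3], [-0.9, 2.11], [0.09, 2.58], [-1.31, 4.45], [0.11, 2.69], [-2.54, 2.54]. Speed limits (rad/s): [2.39, 2.39, 3.01, 3.14, 3.14, 3.14].

## Interface

Orientations are given as a rotation vector (axis times angle).
In Python, from rig import r gives the robot as it stands.
- The arm moves only by the shell command python3 -m pendant 'ROWS' [FORCE]. ROWS is text: rows parted by semicolons, each of 5 numbers parted by spaces: the shift along the tool's x, y, z in mm, then the turn about the tool's z in rad, then the opening, from 0 (shut) to 1 (fully open). In form: tx ty tz roll claw; .... A call has 1 to 8 rows; each row shifts and turns the commanded pose from where the row before left it, along the tool's axes as they then stand; what a row does not reach is not made up. A row lasts 1/12 s, in which the tool goes at most 41.7 mm and 7.16 degrees, less where a joint would pass 70% of its speed; a pose out of reach is approached as far as the arm can. A call is refused whole if a number of a shift passes 41.7 or a number of a turn 0.125, either way. A call with a gripper value outside its range is refused whole. The fingers move at their own pace and stop on an object; FORCE is the grip in N (left out, the last holds). Time passes only in rows, so rows that do not move let the fingers close. It gives the time, the measured TCP pose, the force, the opening and the grip force at its end, in the units of the state.
- r.read_state(): the state, without advancing time (a new reading comes with each control period).
- r.grab_frame(name): name is "side" or "top" or "wrist"; returns a dict with "image" (400x640x3 uint8, blue, green, red), "intrinsics" (3x3 intrinsics, pixels), "cam_to_world" (4x4, takes a point from camera to world coordinates). Camera axes: x right, y down, z forward; pixel columns grow to the right and rows downward; lengths in m; the calibration is good to about 2 mm. A picture is of the moment at which its call begins. There is no depth.
- r.sign_off(): hands the job in; it is judged then, once.
The state is a dict: "clock": time; "qpos": joint angles; "qd": joint speeds; "effort": joint torques, N m; "eef_pos": TCP position; "tool_rot": TCP orientation; "contact_force": force on the tool from outside, world axes, zero at the start; "torque": the same for the moment, N m; "grip_width": finger opening in m; "grasp_force": force on a finger pad.
Only numpy, scipy, OpenCV 4.12 (cv2) and the standard library are available. Lean on these libraries where they do the work, as an engineer would, in place of code of your own. Each camera call takes 0.05 s, during which the arm holds its last target. There are 200 camera calls.

## Task

First slide the round drip dish along the table (do not lift it) until it lies under the rail, centred below the gap between the two hanging utensils. Then hang the steel dipper ladle by its hook on the rail, in the middle of that gap and over the dish: let its off-centre weight down slowly, tipping it under the rail to the angle at which it hangs by itself, so that it never swings, and let go. Leave everything else standing where it is and do not set the hanging utensils swinging.

Things in the scene. Friction and masses are not known exactly. Their poses are not given: they have to be found in the camera images.
- ladle: steel dipper ladle, 150 g: open upright cup, 56 mm across, 60 mm tall, standing on the table. Origin: centre of its underside, z up. On its +x side a strap (14 mm wide, 4 thick) rises to 98 mm and bends into an open hook pointing away from the cup. Grip the cup from above across its y axis (56 mm), clear of the strap; the gripper body must stay above the hook
- ladle_hook (a point): where the rail's centre lies when the ladle hangs: in the hook's corner by the lip, at (45, 0, 89) mm in the ladle's frame. Hook: 18 mm open between strap and lip (x 32 to 50), underside of its top at z 94, lip down to z 76, outermost x 54 mm. Hanging freely the ladle leans about 30 degrees: the cup's foot goes to its +x, under the rail
- ladle_bowl (a point): centre of the ladle's cup, at (0, 0, 30) mm in the ladle's frame
- dish: the round drip dish, grey-green glazed ceramic, 120 mm across the rim, 96 mm at the foot, 18 mm high, about 250 g, loose on the table. Origin: centre of its underside
- stand: fixed utensil stand: round horizontal brass rail, 10 mm diameter, 420 mm long along the stand's y axis, its axis 240 mm above the table, on 14 mm posts at y = -200 and +200 mm with wooden feet 120 (x) by 40 (y) by 12 mm high. Origin: on the table under the rail's middle; x points away from the robot. The table under the rail is clear
- gap (a point): point on the rail's axis midway between the two hanging utensils, 240 mm above the table; its y axis runs along the rail, its x axis points level, away from the robot. The utensils hang 98 mm to either side of it; 150 mm are free between them
- skimmer (a joint): swing angle of the small flat steel skimmer (disc 44 mm across) that hangs from the rail 98 mm to the +y side of the gap, reaching 120 mm below the rail; 0 = hanging straight down, rad
- server (a joint): swing angle of the small flat steel server (blade 42 mm wide) that hangs from the rail 98 mm to the -y side of the gap, reaching 120 mm below the rail; 0 = hanging straight down, rad
- tumbler: bystander: glass tumbler, 66 mm across, 105 mm tall; origin under its centre
- beaker: bystander: white ceramic beaker without handle, 64 mm across, 70 mm tall; origin under its centre
- sugar_jar: bystander: glass sugar jar with a steel cap, 60 mm across, 85 mm tall; origin under its centre
- jam_jar: bystander: small amber jam jar, 48 mm across, 60 mm tall, beside the dish; origin under its centre
- mill: bystander: wooden pepper mill, 56 mm across, 157 mm tall, on the other side of the dish; origin under its centre
Not all that is in view belongs to the job. What is shaped like the ladle but green is not meant. There is more than one size of the dish; the one meant has the size given above.

How it is judged:
By the outcome, as a careful person would: the job done as asked, in the order asked, and still so for the second after the job is handed in, with the robot touching nothing.
It also fails if it takes over 64 s, if anything falls off the work surface, if the arm or the gripper's body presses on something with over 40 N, if the wrist force passes 120 N, or if a joint passes its speed limit or range.

## Working session

There is one attempt and no reset: what is moved stays moved. The work goes in short steps, Python scripts to look and compute and a shell command to move; the robot and the scene stay as the last step left them, time stands still between calls to the robot, and variables do not carry over. Pictures are saved under pics/ and viewed, at most 10 in all, crops included, and the job is handed in when it is done.

```bash
ls; mkdir -p pics; python3 - <<'E'
from rig import r
import cv2,numpy as np
np.set_printoptions(precision=4,suppress=True)
for n in("side","top","wrist"):
    f=r.grab_frame(n);cv2.imwrite(f"pics/{n}0.png",f["image"]);print(n,f["intrinsics"],f["cam_to_world"])
print(r.read_state(),r.hold_point_z)
E
```

```text
pics
side [[479.8187   0.     320.7301]
 [  0.     479.8187 198.2613]
 [  0.       0.       1.    ]] [[-0.7354 -0.465   0.4928 -0.1967]
 [-0.6775  0.5159 -0.5242  0.7658]
 [-0.0105 -0.7194 -0.6945  1.1872]
 [ 0.      0.      0.      1.    ]]
top [[366.8369   0.     319.7332]
 [  0.     366.8369 202.3398]
 [  0.       0.       1.    ]] [[ 0.0058 -0.9979  0.0651  0.4452]
 [-0.9995 -0.0079 -0.0311  0.0149]
 [ 0.0315 -0.0649 -0.9974  1.1569]
 [ 0.      0.      0.      1.    ]]
wrist [[284.3158   0.     316.6609]
 [  0.     284.3158 198.7498]
 [  0.       0.       1.    ]] [[ 0.405  -0.8635 -0.3006  0.332 ]
 [-0.9143 -0.3828 -0.1322 -0.5374]
 [-0.0009  0.3284 -0.9445  0.3734]
 [ 0.      0.      0.      1.    ]]
{'clock': 0.15, 'qpos': array([-1.173 ,  0.4237,  1.6305,  0.    ,  1.0886, -0.019 ]), 'qd': array([ 0.0006, -0.0013, -0.0023, -0.0017, -0.    , -0.0007]), 'effort': array([  0.0008, -55.7768, -28.2017,   0.    ,   0.0047,   0.0001]), 'eef_pos': array([ 0.2529, -0.5711,  0.2307]), 'tool_rot': array([-3.0724, -0.6497,  0.0003]), 'contact_force': array([-0.5071,  0.0714, -0.5356]), 'torque': array([0.0198, 0.0375, 0.007 ]), 'grasp_force': 0.0, 'grip_width': 0.0850150392817598} 0.0187
```

View pics/top0.png

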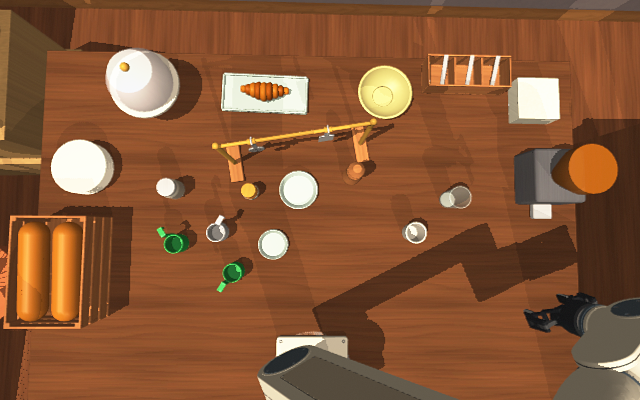

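View pics/side0.png

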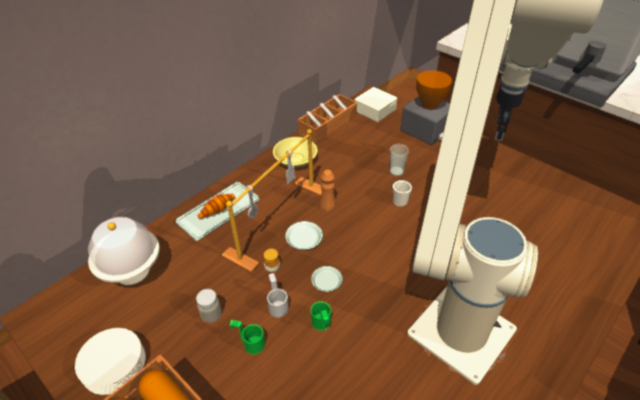

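```bash
cat > h.py <<'E'
import numpy as np,cv2
np.set_printoptions(precision=4,suppress=True)
K={"top":np.array([[366.8369,0,319.7332],[0,366.8369,202.3398],[0,0,1]]),"side":np.array([[479.8187,0,320.7301],[0,479.8187,198.2613],[0,0,1]])}
T={"top":np.array([[.0058,-.9979,.0651,.4452],[-.9995,-.0079,-.0311,.0149],[.0315,-.0649,-.9974,1.1569]]),
"side":np.array([[-.7354,-.465,.4928,-.1967],[-.6775,.5159,-.5242,.7658],[-.0105,-.7194,-.6945,1.1872]])}
def ray(n,u,v,k=None,t=None):
    k=K[n] if k is None else k; t=T[n] if t is None else t
    d=t[:3,:3]@np.linalg.solve(k,[u,v,1.]); return t[:3,3],d/np.linalg.norm(d)
def on(n,u,v,z,k=None,t=None):
    o,d=ray(n,u,v,k,t); return o+d*(z-o[2])/d[2]
def proj(n,p):
    t=T[n]; c=t[:3,:3].T@(np.asarray(p,float)-t[:3,3]); q=K[n]@c; return q[:2]/q[2]
E
python3 - <<'E'
import cv2
a=cv2.imread("pics/top0.png");cv2.imwrite("pics/c1.png",cv2.resize(a[100:300,140:400],None,fx=3,fy=3,interpolation=cv2.INTER_CUBIC))
a=cv2.imread("pics/side0.png");cv2.imwrite("pics/c2.png",cv2.resize(a[120:320,180:440],None,fx=3,fy=3,interpolation=cv2.INTER_CUBIC))
E
```

```text
(no output)
```

View pics/c1.png

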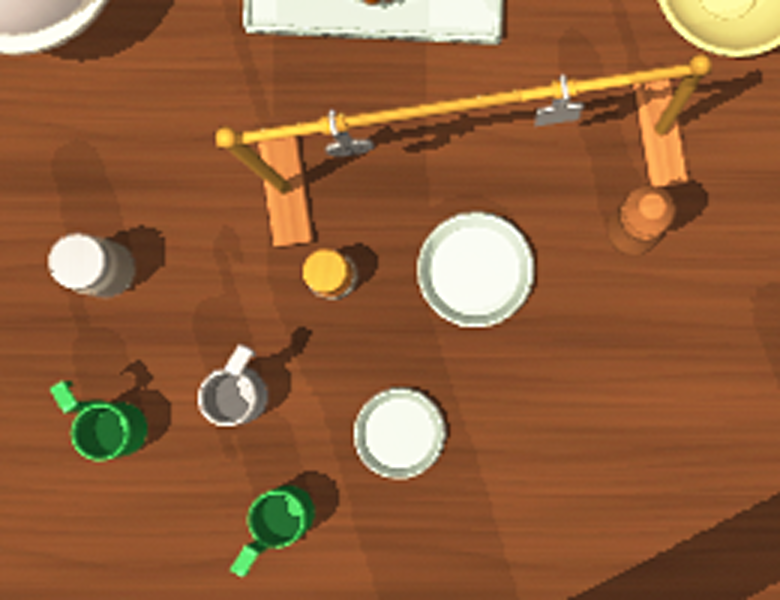

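View pics/c2.png

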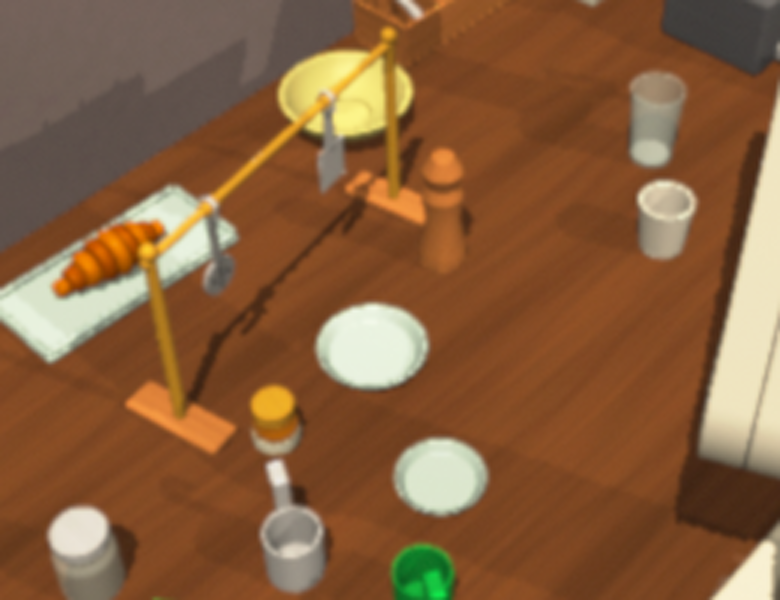

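The larger dish is at top (298,190) and the small decoy dish at (273,244). The steel ladle is at (217,231), with its hook up-right at about (220,219). The green decoys are at (174,243) and (232,272). I choose the steel ladle and the dish at (298,190), and will check their sizes by ray casting.

```bash
python3 - <<'E'
from h import *
for n,e in(("top",[(215.3,145.7),(373.7,121.7),(251,140.7),(328.3,129.3)]),("side",[(229.3,205.7),(309.3,133.7),(249.3,187.7),(288.7,152.7)])):
    print(n,*[on(n,*p,.24)for p in e])
P=[on("top",215.3,145.7,.24),on("top",373.7,121.7,.24)];print("len",np.linalg.norm(P[0]-P[1]))
for n in("top","side"):
    a=cv2.imread(f"pics/{n}0.png");h=cv2.cvtColor(a,cv2.COLOR_BGR2HSV)
    m=((h[...,1]<75)&(h[...,2]>85)).astype(np.uint8)
    cs,_=cv2.findContours(m,cv2.RETR_EXTERNAL,cv2.CHAIN_APPROX_NONE)
    for c in cs:
        if 150<cv2.contourArea(c)<4000:
            (x,y),(w,hh),an=cv2.fitEllipse(c)
            p=on(n,x,y,.018);bb=cv2.boundingRect(c)
            if bb[1]>160 or n=="side": print(n,(round(x),round(y)),(round(w,1),round(hh,1)),bb,"z18",p,"z60",on(n,x,y,.06))
# ladle rim & hook by hand
print("cup rim top",on("top",140+234/3,100+392/3,.06),"hook tip",on("top",140+240/3,100+354/3,.098))
print("jam",on("top",140+327/3,100+271/3,.06),"mill",on("top",140+655/3,100+207/3,.157))
E
```

```text
top [0.6454 0.2493 0.24  ] [ 0.7126 -0.1504  0.24  ] [0.6593 0.1604 0.24  ] [ 0.6912 -0.0344  0.24  ]
side [0.6456 0.2447 0.24  ] [ 0.7116 -0.1497  0.24  ] [0.6601 0.1577 0.24  ] [ 0.6908 -0.0337  0.24  ]
len 0.4052613858267529
top (350, 388) (77.7, 179.2) (258, 336, 200, 64) z18 [-0.0425 -0.1156  0.018 ] z60 [-0.0245 -0.1108  0.06  ]
top (273, 244) (29.1, 30.2) (258, 229, 31, 30) z18 [0.3902 0.1231 0.018 ] z60 [0.3922 0.1191 0.06  ]
top (415, 232) (20.4, 24.1) (402, 222, 25, 22) z18 [ 0.4287 -0.3174  0.018 ] z60 [ 0.4293 -0.3051  0.06  ]
top (217, 230) (20.3, 25.7) (206, 215, 23, 27) z18 [0.432  0.2934 0.018 ] z60 [0.4325 0.2831 0.06  ]
top (541, 211) (16.9, 24.4) (530, 203, 22, 16) z18 [ 0.4989 -0.7213  0.018 ] z60 [ 0.4969 -0.6941  0.06  ]
top (455, 197) (17.9, 31.6) (440, 186, 31, 22) z18 [ 0.5412 -0.4469  0.018 ] z60 [ 0.5376 -0.4298  0.06  ]
top (170, 188) (18.1, 28.4) (156, 178, 28, 20) z18 [0.5607 0.4425 0.018 ] z60 [0.5564 0.4267 0.06  ]
top (298, 189) (37.5, 38.2) (279, 171, 39, 38) z18 [0.5594 0.0468 0.018 ] z60 [0.5552 0.0456 0.06  ]
side (109, 360) (57.2, 74.1) (75, 328,
[... 417 characters left out ...]
z18 [0.5574 0.0474 0.018 ] z60 [0.5303 0.0732 0.06  ]
side (202, 220) (31.2, 50.1) (176, 200, 53, 41) z18 [0.8578 0.2301 0.018 ] z60 [0.8199 0.2494 0.06  ]
side (246, 205) (21.4, 27.9) (232, 191, 27, 27) z18 [0.8025 0.081  0.018 ] z60 [0.7666 0.1056 0.06  ]
side (233, 190) (12.7, 24.7) (218, 182, 28, 16) z18 [0.8963 0.06   0.018 ] z60 [0.857  0.0853 0.06  ]
side (401, 192) (17.3, 26.3) (393, 180, 18, 26) z18 [ 0.4435 -0.3319  0.018 ] z60 [ 0.4205 -0.2925  0.06  ]
side (397, 162) (15.7, 26.5) (390, 151, 17, 25) z18 [ 0.5502 -0.4554  0.018 ] z60 [ 0.5234 -0.4115  0.06  ]
cup rim top [0.4305 0.2812 0.06  ] hook tip [0.4672 0.2672 0.098 ]
jam [0.5511 0.1922 0.06  ] mill [ 0.6035 -0.1223  0.157 ]
```

```bash
A='27.1 -29.3 0 0 0.5;27.1 -29.3 0 0 0.5;27.1 -29.3 0 0 0.5'; 
python3 -m pendant '27.1 -29.3 0 0 0.5;27.1 -29.3 0 0 0.5;27.1 -29.3 0 0 0.5;27.1 -29.3 0 0 0.5;27.1 -29.3 0 0 0.5;27.1 -29.3 0 0 0.5;27.1 -29.3 0 0 0.5;27.1 -29.3 0 0 0.5'
python3 -m pendant '27.1 -29.3 0 0 0.5;27.1 -29.3 0 0 0.5;27.1 -29.3 0 0 0.5;27.1 -29.3 0 0 0.5;27.1 -29.3 0 0 0.5;27.1 -29.3 0 0 0.5;27.1 -29.3 0 0 0.5;27.1 -29.3 0 0 0.5'
python3 -m pendant '0 0 0 -0.12 0.5;0 0 0 -0.12 0.5;0 0 0 -0.12 0.5;0 0 0 -0.12 0.5;0 0 0 -0.12 0.5;0 0 0 -0.12 0.5;0 0 0 -0.12 0.5;0 0 0 -0.12 0.5'
python3 -m pendant '0 0 0 -0.12 0.5;0 0 0 -0.12 0.5;0 0 0 -0.12 0.5;0 0 0 -0.12 0.5;0 0 0 -0.12 0.5;0 0 0 -0.12 0.5;0 0 0 -0.12 0.5;0 0 0 -0.12 0.5'
python3 -m pendant '0 0 0 -0.12 0.5;0 0 0 -0.12 0.5;0 0 0 -0.12 0.5;0 0 0 -0.12 0.5;0 0 0 -0.12 0.5;0 0 0 -0.12 0.5;0 0 0 -0.12 0.5;0 0 0 -0.015 0.5'
python3 - <<'E'
from h import *
from rig import r
from scipy.spatial.transform import Rotation as R
s=r.read_state();M=R.from_rotvec(s["tool_rot"]).as_matrix();print(s["eef_pos"],M,s["qpos"],s["clock"])
E
```

```text
clock: 0.82
eef_pos: [0.3564, -0.2675, 0.2313]
tool_rot: [-3.074, -0.649, -0.0]
contact_force: [0.6, 0.1, 0.5]
grip_width: 0.0425
grasp_force: 0.0
clock: 1.48
eef_pos: [0.4598, 0.0348, 0.2314]
tool_rot: [3.073, 0.65, 0.0]
contact_force: [1.6, -0.7, -0.0]
grip_width: 0.0428
grasp_force: 0.0
clock: 2.15
eef_pos: [0.4595, 0.0328, 0.2312]
tool_rot: [-2.42, -2.003, 0.0]
contact_force: [-0.3, 0.4, 0.1]
grip_width: 0.0428
grasp_force: 0.0
clock: 2.82
eef_pos: [0.4595, 0.0327, 0.2312]
tool_rot: [-1.222, -2.894, 0.0]
contact_force: [-0.2, 0.4, -1.0]
grip_width: 0.0428
grasp_force: 0.0
clock: 3.48
eef_pos: [0.4595, 0.0327, 0.2312]
tool_rot: [0.086, -3.14, 0.0]
contact_force: [-1.0, -0.7, -0.6]
grip_width: 0.043
grasp_force: 0.0
[0.4595 0.0327 0.2312] [[-0.9985 -0.0547 -0.0004]
 [-0.0547  0.9985 -0.    ]
 [ 0.0004 -0.     -1.    ]] [ 0.0453  0.1801  1.9807 -0.      0.9811 -1.5803] 3.4833
```

```bash
python3 -m pendant '0 1.3 20 -0.076 0.5;0 0 40 0 0.5;0 0 40 0 0.5;0 0 40 0 0.5;0 0 40 0 0.5;0 0 30 0 0.5;0 0 10 0 0.5;0 0 6 0 0.5'
python3 -m pendant '0 0 0 0 0.5;0 0 0 0 0.5'
python3 - <<'E'
from h import *
from rig import r
f=r.grab_frame("side");cv2.imwrite("pics/s1.png",cv2.resize(f["image"][120:320,180:440],None,fx=3,fy=3,interpolation=cv2.INTER_CUBIC))
E
```

```text
clock: 4.15
eef_pos: [0.4585, 0.034, 0.0037]
tool_rot: [0.195, -3.132, -0.0]
contact_force: [-0.0, -0.5, -0.0]
grip_width: 0.0428
grasp_force: 0.0
clock: 4.32
eef_pos: [0.4607, 0.0341, 0.0064]
tool_rot: [-0.197, 3.134, -0.0]
contact_force: [-0.6, 1.3, -0.3]
grip_width: 0.0425
grasp_force: 0.0
```

View pics/s1.png

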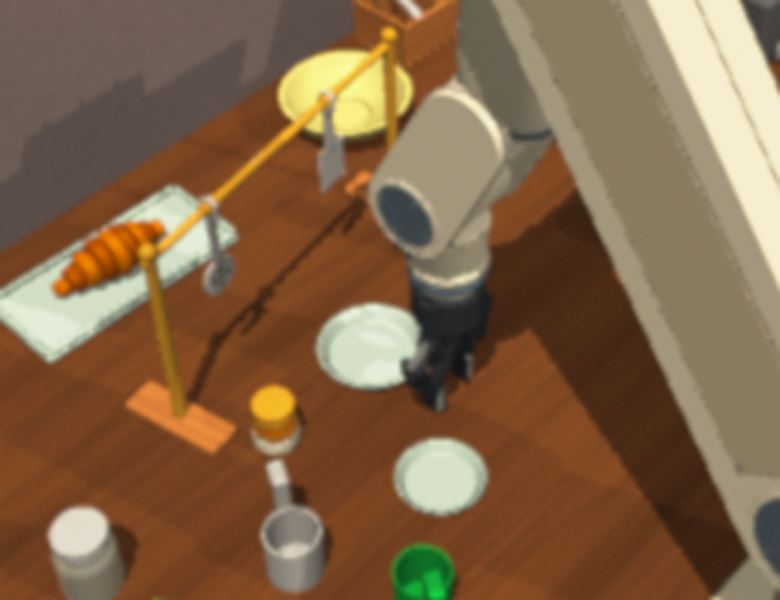

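```bash
python3 -m pendant '-8 0 0 0 0.5;-10 0 0 0 0.5;-8 0 0 0 0.5;-4 0 0 0 0.5;-5 0 0 0 0.5;-8 0 0 0 0.5;-10 0 0 0 0.5;-10 0 0 0 0.5'
python3 -m pendant '-10 0 0 0 0.5;-10 0 0 0 0.5;-8 0 0 0 0.5;-7 0 0 0 0.5;-5 0 0 0 0.5;-3 0 0 0 0.5;-2 0 0 0 0.5;0 0 0 0 0.5'
python3 - <<'E'
from h import *
from rig import r
print(on("side",315,191.7,.26),on("side",315,191.7,.2))
f=r.grab_frame("side");a=f["image"];t=r.grab_frame("top")["image"]
cv2.imwrite("pics/s2.png",np.hstack([cv2.resize(a[120:280,220:400],None,fx=2.2,fy=2.2,interpolation=cv2.INTER_CUBIC),cv2.resize(t[100:260,210:390],None,fx=2.2,fy=2.2,interpolation=cv2.INTER_CUBIC)]))
E
```

```text
clock: 5.03
eef_pos: [0.5224, 0.042, 0.0052]
tool_rot: [0.198, -3.134, -0.0]
contact_force: [-3.3, -0.0, 1.5]
grip_width: 0.0429
grasp_force: 1.6
clock: 5.7
eef_pos: [0.5671, 0.0477, 0.0053]
tool_rot: [-0.198, 3.135, 0.0]
contact_force: [-1.0, -1.4, 0.9]
grip_width: 0.0428
grasp_force: 0.8
[0.4913 0.0572 0.26  ] [0.5358 0.0113 0.2   ]
```

View pics/s2.png

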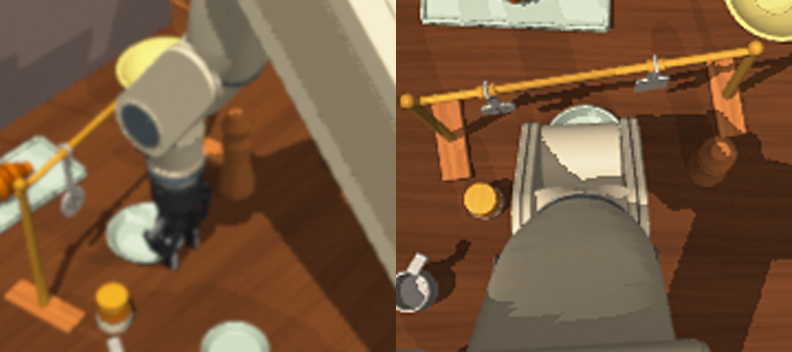

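```bash
python3 -m pendant '10 0 0 0 0.5;20 0 0 0 0.5;15 0 0 0 0.5;0 0 0 0.12 0.5;0 0 0 0.12 0.5;0 0 0 0.12 0.5;0 0 0 0.12 0.5;0 0 0 0.12 0.5'
python3 -m pendant '0 0 0 0.12 0.5;0 0 0 0.12 0.5;0 0 0 0.12 0.5;0 0 0 0.12 0.5;0 0 0 0.12 0.5;0 0 0 0.12 0.5;0 0 0 0.12 0.5;0 0 0 0.011 0.5'
python3 -m pendant '0 0 0 0 0.5'
cat > dish.py <<'E'
from h import *
from rig import r
import sys
for n in("side","top"):
    a=r.grab_frame(n)["image"];h=cv2.cvtColor(a,cv2.COLOR_BGR2HSV)
    m=((h[...,1]<75)&(h[...,2]>85)).astype(np.uint8)
    if n=="side":
        M=np.zeros_like(m);M[180:290,220:345]=1
    else: M=np.zeros_like(m);M[115:200,262:330]=1
    m*=M;cs,_=cv2.findContours(m,cv2.RETR_EXTERNAL,cv2.CHAIN_APPROX_NONE)
    for c in cs:
        if cv2.contourArea(c)>80:
            P=np.array([on(n,*p[0],.018)[:2] for p in c])
            hull=cv2.convexHull((P*1e4).astype(np.float32));(cx,cy),R=cv2.minEnclosingCircle(hull)
            print(n,cv2.boundingRect(c),"circle",cx/1e4,cy/1e4,R/1e4,P.min(0),P.max(0))
    cv2.imwrite(f"pics/{sys.argv[1]}_{n}.png",a)
print(r.read_state()["eef_pos"],r.read_state()["tool_rot"])
E
python3 dish.py d1
```

```text
clock: 6.47
eef_pos: [0.5215, 0.0419, 0.0055]
tool_rot: [0.746, 3.051, 0.0]
contact_force: [0.1, 0.8, -0.7]
grip_width: 0.0425
grasp_force: 0.0
clock: 7.13
eef_pos: [0.5216, 0.0419, 0.0054]
tool_rot: [1.938, 2.473, 0.0]
contact_force: [0.4, 0.3, 0.1]
grip_width: 0.0427
grasp_force: 0.0
clock: 7.22
eef_pos: [0.5217, 0.0419, 0.0054]
tool_rot: [1.929, 2.48, 0.0]
contact_force: [0.1, 0.0, -0.6]
grip_width: 0.0431
grasp_force: 0.0
side (312, 266, 31, 24) circle 0.3874233642578125 0.12439423828125 0.047037176513671876 [0.3404 0.0793] [0.4336 0.1713]
side (268, 212, 33, 28) circle 0.63012744140625 0.051120407104492185 0.064823095703125 [ 0.5706 -0.0107] [0.6928 0.1148]
side (220, 209, 9, 17) circle 0.818301171875 0.172386474609375 0.037538555908203125 [0.7932 0.1413] [0.8429 0.2019]
side (232, 191, 27, 27) circle 0.802260107421875 0.07447926025390625 0.06644370727539063 [0.7437 0.0202] [0.846  0.1407]
side (220, 182, 26, 16) circle 0.89850888671875 0.06159772338867187 0.04614832153320313 [0.8593 0.0196] [0.9252 0.1036]
side (287, 180, 38, 32) circle 0.6928552734375 -0.09832999877929688 0.09705870971679688 [ 0.6007 -0.1953] [ 0.7897 -0.0438]
top (266, 147, 59, 53) circle 0.5863919921875 0.05659602661132813 0.1065510986328125 [ 0.5286 -0.0339] [0.6929 0.1461]
[0.522  0.0419 0.0054] [1.9282 2.4801 0.0002]
```

```bash
python3 -m pendant '-12.5 -2 0 0 0.5;0 0 0 0.035 0.5;0 6 0 0 0.5;0 6 0 0 0.5;0 6 0 0 0.5;0 6 0 0 0.5;0 5 0 0 0.5;0 4 0 0 0.5'
python3 -m pendant '0 4 0 0 0.5;0 3 0 0 0.5;0 0 0 0 0.5'
python3 dish.py d2 | grep -v "top\|0.8\|0.38"
```

```text
clock: 7.98
eef_pos: [0.5558, 0.0364, 0.0052]
tool_rot: [-1.974, -2.443, 0.001]
contact_force: [-3.4, -1.2, 2.2]
grip_width: 0.0423
grasp_force: 1.9
clock: 8.23
eef_pos: [0.5632, 0.0379, 0.0054]
tool_rot: [1.974, 2.443, 0.001]
contact_force: [-1.3, -0.4, 0.3]
grip_width: 0.0434
grasp_force: 0.6
[0.5629 0.0379 0.0054] [1.9745 2.4426 0.0012]
```

```bash
python3 dish.py d2 | grep "^side (2[4-7]"
python3 - <<'E'
import cv2,numpy as np
a=cv2.imread("pics/d2_side.png");t=cv2.imread("pics/d2_top.png")
cv2.imwrite("pics/s3.png",np.hstack([cv2.resize(a[140:280,220:360],None,fx=2.8,fy=2.8,interpolation=cv2.INTER_CUBIC),cv2.resize(t[90:230,230:370],None,fx=2.8,fy=2.8,interpolation=cv2.INTER_CUBIC)]))
E
```

```text
side (262, 210, 35, 28) circle 0.65003349609375 0.05837125244140625 0.06480635986328125 [0.5853 0.0078] [0.7133 0.1219]
```

View pics/s3.png

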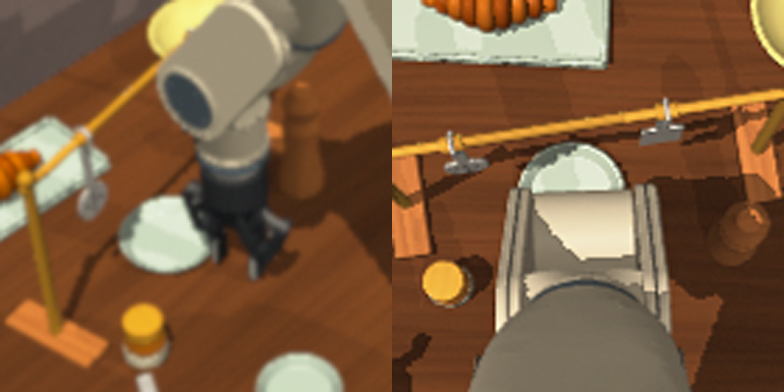

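```bash
cat > arc.py <<'E'
from h import *
from scipy.optimize import least_squares
def arc(n,pts,z=.018):
    P=np.array([on(n,u,v,z)[:2] for u,v in pts])
    return least_squares(lambda c:np.hypot(*(P-c).T)-.06,P.mean(0)).x
E
python3 - <<'E'
from arc import *
f=lambda p:(230+(p[0]-392)/2.8,90+p[1]/2.8)
print(arc("top",[f(p) for p in[(519,187),(528,165),(545,151),(572,143),(600,150),(617,166),(625,187)]]))
g=lambda p:(220+p[0]/2.8,140+p[1]/2.8)
print(arc("side",[g(p) for p in[(119,232),(130,213),(150,202),(172,197),(125,250),(140,264),(165,271),(190,268),(205,259)]]))
E
```

```text
[0.6519 0.0594]
[0.6504 0.0601]
```

```bash
python3 -m pendant '0 -8 0 0 0.5;13.6 0.7 0 0 0.5;0 0 0 0.11 0.5;0 4 0 0 0.5;0 4 0 0 0.5;0 4 0 0 0.5;0 4 0 0 0.5;0 4 0 0 0.5'
python3 -m pendant '0 4 0 0 0.5;0 4 0 0 0.5;0 3 0 0 0.5;0 2 0 0 0.5;0 0 0 0 0.5'
python3 dish.py d3 | grep "^side (2[4-7]\|^\["
python3 - <<'E'
import cv2,numpy as np
a=cv2.imread("pics/d3_side.png");t=cv2.imread("pics/d3_top.png")
cv2.imwrite("pics/s4.png",np.hstack([cv2.resize(a[140:280,220:360],None,fx=2.8,fy=2.8,interpolation=cv2.INTER_CUBIC),cv2.resize(t[90:230,230:370],None,fx=2.8,fy=2.8,interpolation=cv2.INTER_CUBIC)]))
E
```

```text
clock: 9.1
eef_pos: [0.572, 0.0515, 0.0052]
tool_rot: [-2.105, -2.331, 0.002]
contact_force: [-3.5, -0.2, 3.4]
grip_width: 0.0424
grasp_force: 2.3
clock: 9.52
eef_pos: [0.586, 0.0529, 0.0053]
tool_rot: [2.106, 2.33, 0.001]
contact_force: [-1.3, 0.2, 0.7]
grip_width: 0.0425
grasp_force: 0.6
side (257, 207, 32, 28) circle 0.675370458984375 0.06414132690429687 0.064302392578125 [0.6111 0.0162] [0.7397 0.1254]
side (273, 180, 34, 24) circle 0.751084521484375 -0.07007498168945313 0.07673239135742188 [ 0.6765 -0.1464] [ 0.8278 -0.0336]
[0.5859 0.0529 0.0054] [2.1059 2.3301 0.0015]
```

View pics/s4.png

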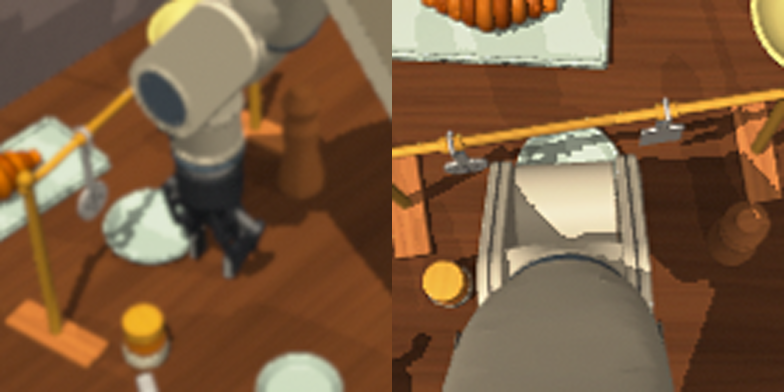

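```bash
python3 -m pendant '0 -10 0 0 0.5;0 -25 0 0 0.5;0 0 -40 0 0.8;0 0 -40 0 1;0 0 -40 0 1;0 0 -40 0 1;0 0 -30 0 1;34.8 -13.6 0 0 1'
python3 -m pendant '34.8 -13.6 0 0 1;34.8 -13.6 0 0 1;34.8 -13.6 0 0 1;34.8 -13.6 0 0 1;34.8 -13.6 0 0 1;34.8 -13.6 0 0 1;0 0 0 -0.122 1;0 0 0 -0.122 1'
python3 -m pendant '0 0 0 -0.122 1;0 0 0 -0.122 1;0 0 0 -0.122 1;0 0 0 -0.122 1;0 0 0 -0.122 1;0 0 0 -0.122 1;0 0 0 -0.122 1;0 0 0 0 1'
python3 dish.py d4 
python3 - <<'E'
from h import *
from rig import r
import pickle
f=r.grab_frame("wrist");cv2.imwrite("pics/w1.png",f["image"]);pickle.dump((f["intrinsics"],f["cam_to_world"]),open("w1.pkl","wb"))
t=cv2.imread("pics/d4_top.png")
cv2.imwrite("pics/w1v.png",np.vstack([f["image"],cv2.resize(t[110:180,220:380],None,fx=4,fy=4,interpolation=cv2.INTER_CUBIC)[:200]]))
E
```

```text
clock: 10.28
eef_pos: [0.5393, 0.0801, 0.2023]
tool_rot: [2.104, 2.319, 0.016]
contact_force: [1.6, 1.0, -0.5]
grip_width: 0.0854
grasp_force: 0.0
clock: 10.95
eef_pos: [0.4294, 0.2837, 0.1952]
tool_rot: [-1.795, -2.578, -0.001]
contact_force: [1.0, -0.3, -0.3]
grip_width: 0.0853
grasp_force: 0.0
clock: 11.62
eef_pos: [0.4305, 0.2817, 0.1951]
tool_rot: [-0.574, -3.089, 0.0]
contact_force: [-0.5, -0.3, -0.9]
grip_width: 0.0856
grasp_force: 0.0
side (269, 273, 13, 17) circle 0.49189619140625 0.23354248046875 0.033781439208984375 [0.4597 0.2194] [0.5241 0.2614]
side (312, 266, 30, 24) circle 0.3874233642578125 0.12439423828125 0.047037176513671876 [0.3404 0.0789] [0.4336 0.1713]
side (220, 209, 10, 17) circle 0.818301171875 0.172386474609375 0.037538555908203125 [0.7932 0.1413] [0.8429 0.2019]
side (220, 180, 104, 49) circle 0.7848732421875 -0.029103555297851563 0.1883517333984375 [ 0.6182 -0.1929] [0.9261 0.1407]
top (274, 136, 39, 35) circle 0.678528515625 0.06407990112304687 0.060443377685546876 [0.62   0.0045] [0.7283 0.1236]
[0.4307 0.2818 0.1952] [-0.5867 -3.0863 -0.0001]
```

View pics/w1v.png

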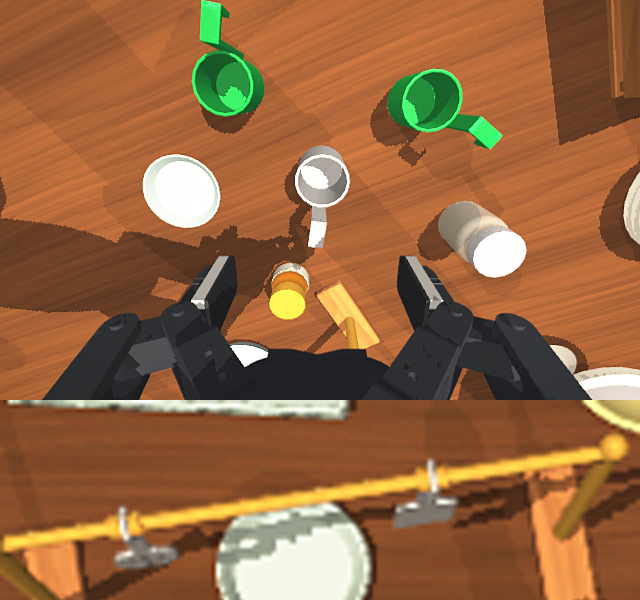

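```bash
python3 - <<'E'
from arc import *
import pickle
k,t=pickle.load(open("w1.pkl","rb"))
h=cv2.cvtColor(cv2.imread("pics/w1.png"),cv2.COLOR_BGR2HSV)
m=((h[...,1]<60)&(h[...,2]>90)).astype(np.uint8);M=np.zeros_like(m);M[140:255,285:360]=1;m*=M
c=max(cv2.findContours(m,cv2.RETR_EXTERNAL,cv2.CHAIN_APPROX_NONE)[0],key=cv2.contourArea)[:,0]
print(cv2.boundingRect(c))
rim=c[(c[:,1]<206)&(c[:,1]>160)]; hk=c[c[:,1]>=212]
print("hook row extents",[(v,hk[hk[:,1]==v][:,0].min(),hk[hk[:,1]==v][:,0].max()) for v in range(214,248,6) if (hk[:,1]==v).any()])
for p in[(322,181)]: print("cup",on("",*p,.06,k,t))
for p in[(318,219),(316,246),(317,233)]: print("hook",on("",*p,.098,k,t))
for e in [(296,181),(349,181),(321,206)]: print("rim edge",on("",*e,.06,k,t))
h=cv2.cvtColor(cv2.imread("pics/d4_top.png"),cv2.COLOR_BGR2HSV)
m=((h[...,1]<75)&(h[...,2]>85)).astype(np.uint8);M=np.zeros_like(m);M[115:200,262:330]=1;m*=M
c=max(cv2.findContours(m,cv2.RETR_EXTERNAL,cv2.CHAIN_APPROX_NONE)[0],key=cv2.contourArea)[:,0]
print("dish",arc("top",c[c[:,1]>146]))
print("rim via side",on("side",180+293/3,120+533/3,.06))
E
```

```text
(295, 146, 55, 102)
hook row extents [(214, np.int32(312), np.int32(325)), (220, np.int32(311), np.int32(325)), (226, np.int32(311), np.int32(325)), (232, np.int32(310), np.int32(324)), (238, np.int32(309), np.int32(323)), (244, np.int32(308), np.int32(322))]
cup [0.4276 0.2888 0.06  ]
hook [0.4498 0.2756 0.098 ]
hook [0.475  0.2636 0.098 ]
hook [0.4627 0.2695 0.098 ]
rim edge [0.418  0.2643 0.06  ]
rim edge [0.4377 0.3143 0.06  ]
rim edge [0.4525 0.278  0.06  ]
dish [0.6801 0.064 ]
rim via side [0.422  0.2889 0.06  ]
```

```bash
python3 -m pendant '5.2 1.9 20 0.07 1;5.2 1.9 25 0 1;0 0 15 0 1;0 0 0 0 1'
cat > cup.py <<'E'
from h import *
from rig import r
f=r.grab_frame("wrist");k,t=f["intrinsics"],f["cam_to_world"];cv2.imwrite("pics/w2.png",f["image"])
h=cv2.cvtColor(f["image"],cv2.COLOR_BGR2HSV)
m=((h[...,1]<60)&(h[...,2]>90)).astype(np.uint8);m[:,:250]=0;m[:,390:]=0
for c in cv2.findContours(m,cv2.RETR_EXTERNAL,cv2.CHAIN_APPROX_NONE)[0]:
    if cv2.contourArea(c)>300:
        print(cv2.boundingRect(c)); c=c[:,0]
        for v in range(c[:,1].min()+4,c[:,1].max(),8):
            u=c[c[:,1]==v][:,0]; a,b=on("",u.min(),v,.06,k,t),on("",u.max(),v,.06,k,t);a2,b2=on("",u.min(),v,.098,k,t),on("",u.max(),v,.098,k,t)
            print(v,u.min(),u.max(),"w60 %.1f mid"%(1e3*np.linalg.norm(a-b)),(a+b)[:2]/2,"w98 %.1f"%(1e3*np.linalg.norm(a2-b2)),(a2+b2)[:2]/2)
s=r.read_state();print(s["eef_pos"],2*np.degrees(np.arctan2(s["tool_rot"][1],s["tool_rot"][0])))
E
python3 cup.py
python3 - <<'E'
from arc import *
h=cv2.cvtColor(cv2.imread("pics/d4_side.png"),cv2.COLOR_BGR2HSV)
m=((h[...,1]<75)&(h[...,2]>85)).astype(np.uint8);M=np.zeros_like(m);M[204:240,248:297]=1;m*=M
for c in cv2.findContours(m,cv2.RETR_EXTERNAL,cv2.CHAIN_APPROX_NONE)[0]:
  if cv2.contourArea(c)>100: print(cv2.boundingRect(c)); c=c[:,0]; print("dish side all",arc("side",c), "lower",arc("side",c[c[:,1]>218]))
E
```

```text
clock: 12.1
eef_pos: [0.421, 0.2885, 0.1326]
tool_rot: [-0.691, -3.061, 0.006]
contact_force: [-1.3, -0.8, -0.3]
grip_width: 0.0854
grasp_force: 0.0
(272, 304, 43, 25)
308 279 307 w60 25.9 mid [0.5006 0.2262] w98 21.4 [0.4734 0.2436]
316 274 313 w60 36.5 mid [0.5089 0.2224] w98 30.1 [0.4803 0.2405]
324 272 313 w60 38.8 mid [0.5168 0.2173] w98 32.0 [0.4868 0.2363]
(287, 167, 68, 135)
171 306 335 w60 22.5 mid [0.394  0.3044] w98 18.5 [0.3856 0.308 ]
179 298 343 w60 35.3 mid [0.3998 0.3017] w98 29.0 [0.3904 0.3057]
187 294 346 w60 41.1 mid [0.4055 0.2985] w98 33.9 [0.3951 0.3032]
195 292 349 w60 45.5 mid [0.4117 0.296 ] w98 37.5 [0.4002 0.3011]
203 289 352 w60 50.8 mid [0.4179 0.2931] w98 41.9 [0.4053 0.2987]
211 287 354 w60 54.6 mid [0.4242 0.2902] w98 44.9 [0.4105 0.2963]
219 288 353 w60 53.5 mid [0.4306 0.2872] w98 44.0 [0.4157 0.2938]
227 290 351 w60 50.7 mid [0.4371 0.2841] w98 41.7 [0.4211 0.2913]
235 296 346 w60 42.0 mid [0.4439 0.2814] w98 34.6 [0.4267 0.289 ]
243 306 333 w60 22.9 mid [0.4502 0.277 ] w98 18.9 [0.4319 0.2855]
251 310 327 w60 14.6 mid [0.4567 0.273 ] w98 12.0 [0.4373 0.2821]
259 310 327 w60 14.7 mid [0.4638 0.2697] w98 12.1 [0.4431 0.2794]
267 310 327 w60 14.9 mid [0.471  0.2662] w98 12.3 [0.4491 0.2766]
275 309 327 w60 15.9 mid [0.4782 0.2624] w98 13.1 [0.455  0.2734]
283 309 327 w60 16.1 mid [0.4858 0.2588] w98 13.3 [0.4612 0.2704]
291 309 326 w60 15.4 mid [0.4933 0.2547] w98 12.7 [0.4674 0.2671]
299 308 325 w60 15.5 mid [0.5008 0.2502] w98 12.8 [0.4736 0.2633]
[0.422  0.289  0.1341] -205.41684840227634
(248, 204, 45, 25)
dish side all [0.7084 0.058 ] lower [0.6998 0.0452]
```

```bash
python3 -m pendant '0 2.3 0 0.054 1;0 0 30 0 1;0 0 30 0 1;0 0 20 0 1;0 0 6 0 1;0 0 0 0 1;0 0 0 0 0.8;0 0 0 0 0.7'
python3 -m pendant '0 0 0 0 0.6;0 0 0 0 0.55;0 0 0 0 0.5;0 0 0 0 0.5;0 0 0 0 0.5;0 0 0 0 0.5' 50
python3 - <<'E'
from arc import *
g=lambda p:(220+p[0]/2.8,140+p[1]/2.8)
print(arc("side",[g(p) for p in[(104,228),(115,208),(135,194),(155,188),(110,243),(125,257),(150,264),(175,261)]]))
from rig import r
h=cv2.cvtColor(cv2.imread("pics/d4_side.png"),cv2.COLOR_BGR2HSV)
m=((h[...,1]<60)&(h[...,2]>110)).astype(np.uint8);print("\n".join("".join(" #"[x] for x in row[250:320]) for row in m[196:242:2]))
print(r.read_state())
E
```

```text
clock: 12.82
eef_pos: [0.4252, 0.2924, 0.0509]
tool_rot: [0.771, 3.044, 0.003]
contact_force: [-0.2, -0.6, 0.1]
grip_width: 0.0642
grasp_force: 0.0
clock: 13.32
eef_pos: [0.425, 0.2923, 0.0517]
tool_rot: [0.771, 3.044, 0.003]
contact_force: [-1.9, -3.1, 12.9]
grip_width: 0.0538
grasp_force: 49.8
[0.6724 0.0636]
                   ###                                                
                    ##                                                
                    ##                                                
                    ##                                                
                   ##                                                 
#                ###          #                                       
#################         ##                                          
 ####### #   #      ## ####     #####                                 
       ##  #      ##### # #   ### ######                              
#       # ## ##   #### ####### #  #######                             
#  # #########   #########   #    ########                            
   ###
[... 640 characters left out ...]
                                                               
                                                                      
                                                                      
{'clock': 13.3167, 'qpos': array([ 0.5794,  0.5519,  1.9677, -0.0001,  0.6192, -0.4953]), 'qd': array([ 0.0002,  0.0001,  0.0005,  0.0012, -0.0006,  0.001 ]), 'effort': array([  0.2086, -45.0441, -15.4537,   0.0579,  -0.9491,  -0.0091]), 'eef_pos': array([0.425 , 0.2923, 0.0517]), 'tool_rot': array([0.7707, 3.0436, 0.0032]), 'contact_force': array([-1.8984, -3.1206, 12.858 ]), 'torque': array([-0.3692,  0.3778, -0.055 ]), 'grasp_force': 49.82212409377098, 'grip_width': 0.05380659884643163}
```

```bash
python3 cup.py | grep -v w60
python3 -m pendant '0 0 -1 0 0.5;0 0 -2 0 0.5;0 0 -3 0 0.5;0 0 -5 0 0.5;0 0 -7 0 0.5;0 0 -7 0 0.5;0 0 -5 0 0.5;0 0 0 0 0.5'
python3 cup.py | grep -v w60
```

```text
(370, 247, 20, 47)
(267, 189, 100, 165)
[0.425  0.2923 0.0516] 151.58414786125797
clock: 14.03
eef_pos: [0.4248, 0.2922, 0.0807]
tool_rot: [0.77, 3.044, 0.003]
contact_force: [0.1, -0.1, -1.3]
grip_width: 0.0529
grasp_force: 52.6
(370, 247, 20, 46)
(268, 189, 98, 165)
[0.4245 0.292  0.0801] 151.59515018224175
```

```bash
python3 -m pendant '0 0 -10 0 0.5;0 0 -25 0 0.5;0 0 -30 0 0.5;0 0 -30 0 0.5;0 0 -30 0 0.5;0 0 -25 0 0.5;0 0 -11 0 0.5;-7.6 -5 0 0 0.5'
python3 -m pendant '-18 -12 0 0 0.5;-26 -17 0 0 0.5;-30 -20 0 0 0.5;-30 -20 0 0 0.5;-30 -20 0 0 0.5;-30 -20 0 0 0.5;-30 -20 0 0 0.5;-20 -13 0 0 0.5'
python3 -m pendant '-10 -6 0 0 0.5;-4 -3 0 0 0.5;0 0 0 -0.06 0.5;0 0 0 -0.1 0.5;0 0 0 -0.12 0.5;0 0 0 -0.12 0.5;0 0 0 -0.12 0.5;0 0 0 -0.1 0.5'
python3 -m pendant '0 0 0 -0.041 0.5;0 0 0 0 0.5;0 0 0 0 0.5'
cat > look.py <<'E'
from h import *
from rig import r
import sys
g=np.array([.676,.0626]);e=np.array([.986,.165]);n=np.array([-.165,.986])
s=r.read_state();p=s["eef_pos"];print("tool rel gap: x %.1f y %.1f z %.1f mm"%(1e3*(p[:2]-g)@e,1e3*(p[:2]-g)@n,1e3*(p[2]-.24)),"yaw %.2f"%(np.degrees(2*np.arctan2(s["tool_rot"][1],s["tool_rot"][0]))%360),s["contact_force"],s["clock"])
for nm in("side","top"): cv2.imwrite(f"pics/{sys.argv[1]}_{nm}.png",r.grab_frame(nm)["image"])
E
python3 look.py L1; python3 cup.py | grep -v w60
```

```text
clock: 14.75
eef_pos: [0.4294, 0.2851, 0.2431]
tool_rot: [0.768, 3.043, 0.007]
contact_force: [0.6, -0.1, -1.4]
grip_width: 0.0529
grasp_force: 53.2
clock: 15.42
eef_pos: [0.5491, 0.0535, 0.2381]
tool_rot: [-0.772, -3.043, 0.003]
contact_force: [-0.2, 1.2, -1.9]
grip_width: 0.053
grasp_force: 53.2
clock: 16.08
eef_pos: [0.5558, 0.0434, 0.2391]
tool_rot: [0.206, -3.132, -0.001]
contact_force: [0.2, 0.3, -1.2]
grip_width: 0.053
grasp_force: 53.2
clock: 16.33
eef_pos: [0.5562, 0.0432, 0.2395]
tool_rot: [0.258, -3.129, -0.0]
contact_force: [-1.0, -0.8, -2.1]
grip_width: 0.0532
grasp_force: 53.2
tool rel gap: x -121.3 y 0.6 z -0.5 mm yaw 189.43 [-0.9754 -0.7985 -2.0645] 16.3333
(370, 247, 20, 47)
(268, 189, 109, 165)
(370, 1, 20, 77)
[0.5567 0.0428 0.24  ] -170.56918671591325
```

```bash
python3 -m pendant '-5 -0.6 0 0 0.5;-12 0 0 0 0.5;-18 0 0 0 0.5;-18 0 0 0 0.5;-14 0 0 0 0.5;-7 0 0 0 0.5;-3.8 0 0 0 0.5;0 0 0 0 0.5'
python3 -m pendant '0 0 4 0 0.5;0 0 5 0 0.5;0 0 5 0 0.5;0 0 4 0 0.5;0 0 3 0 0.5;0 0 0 0 0.5'
python3 look.py L2
python3 -m pendant '0 0 3 0 0.5;0 0 3 0 0.5;0 0 2 0 0.5;0 0 0 0 0.5'
python3 look.py L3
```

```text
clock: 17.15
eef_pos: [0.6342, 0.0547, 0.24]
tool_rot: [0.259, -3.131, -0.0]
contact_force: [0.5, 0.3, -2.5]
grip_width: 0.053
grasp_force: 53.2
clock: 17.65
eef_pos: [0.6333, 0.0546, 0.2184]
tool_rot: [0.259, -3.129, -0.0]
contact_force: [0.6, 0.2, -1.8]
grip_width: 0.0531
grasp_force: 53.1
tool rel gap: x -43.5 y -0.9 z -21.6 mm yaw 189.46 [ 0.5716  0.1838 -1.8243] 17.65
clock: 18.08
eef_pos: [0.6336, 0.0546, 0.2107]
tool_rot: [0.259, -3.13, -0.0]
contact_force: [-0.4, 1.2, -1.3]
grip_width: 0.0533
grasp_force: 53.2
tool rel gap: x -43.1 y -0.9 z -29.3 mm yaw 189.46 [-0.4185  1.1761 -1.2801] 18.0833
```

```bash
python3 -m pendant '0 0 3 0 0.5;0 0 2 0 0.5;2 0 0 0 0.5;2 0 0 0 0.5;0 0 0 0 0.5' 
python3 look.py L4
python3 -m pendant '1 0 0 0 0.5;1 0 0 0 0.5;0 0 0 0 0.5'
python3 look.py L5
```

```text
clock: 18.6
eef_pos: [0.6295, 0.0539, 0.2062]
tool_rot: [0.259, -3.13, 0.0]
contact_force: [-0.3, -0.9, -1.7]
grip_width: 0.0529
grasp_force: 53.2
tool rel gap: x -47.3 y -0.9 z -33.8 mm yaw 189.46 [-0.2506 -0.928  -1.6796] 18.6
clock: 18.95
eef_pos: [0.6282, 0.0537, 0.2066]
tool_rot: [-0.259, 3.13, 0.0]
contact_force: [0.0, 0.4, -1.4]
grip_width: 0.0531
grasp_force: 53.2
tool rel gap: x -48.6 y -0.9 z -33.4 mm yaw 189.46 [ 0.0472  0.3518 -1.4319] 18.95
```

```bash
python3 -m pendant '1 0 0 0 0.5;0 0 0 0 0.5;0 0 0 0 0.5'
python3 -m pendant '1 0 0 0 0.5;0 0 0 0 0.5;0 0 0 0 0.5'
python3 look.py L6
python3 -m pendant '1 0 0 0 0.5;0 0 0 0 0.5;0 0 0 0 0.5'
python3 look.py L7
```

```text
clock: 19.3
eef_pos: [0.6279, 0.0536, 0.2069]
tool_rot: [-0.259, 3.129, 0.0]
contact_force: [3.5, 0.5, -0.1]
grip_width: 0.053
grasp_force: 53.4
clock: 19.55
eef_pos: [0.6276, 0.0535, 0.2073]
tool_rot: [-0.259, 3.127, 0.0]
contact_force: [6.1, 1.4, 2.1]
grip_width: 0.0528
grasp_force: 53.5
tool rel gap: x -49.2 y -1.0 z -32.7 mm yaw 189.47 [6.1354 1.4059 2.1407] 19.55
clock: 19.9
eef_pos: [0.6273, 0.0535, 0.2077]
tool_rot: [-0.259, 3.125, 0.0]
contact_force: [8.0, 1.0, 1.7]
grip_width: 0.0527
grasp_force: 53.6
tool rel gap: x -49.5 y -1.0 z -32.3 mm yaw 189.47 [8.0248 0.9907 1.6665] 19.9
```

```bash
python3 -m pendant '-2 0 0 0 0.5;0 0 1 0 0.5;0 0 1 0 0.5;0 0 0 0 0.5;0 0 0 0 0.5'
python3 -m pendant '0 0 1 0 0.5;0 0 0 0 0.5;0 0 0 0 0.5'
python3 -m pendant '0 0 1 0 0.5;0 0 0 0 0.5;0 0 0 0 0.5'
python3 look.py L8
```

```text
clock: 20.42
eef_pos: [0.6275, 0.0535, 0.2045]
tool_rot: [-0.259, 3.13, 0.0]
contact_force: [4.9, 0.2, 1.1]
grip_width: 0.0531
grasp_force: 53.5
clock: 20.67
eef_pos: [0.6277, 0.0536, 0.2037]
tool_rot: [-0.259, 3.129, 0.0]
contact_force: [5.2, 0.5, 0.4]
grip_width: 0.0529
grasp_force: 53.6
clock: 20.92
eef_pos: [0.6282, 0.0536, 0.2031]
tool_rot: [-0.259, 3.128, 0.0]
contact_force: [4.8, 2.0, 2.6]
grip_width: 0.0529
grasp_force: 53.7
tool rel gap: x -48.6 y -1.0 z -36.9 mm yaw 189.46 [4.7517 2.0375 2.5838] 20.9167
```

```bash
python3 -m pendant '0 0 1 0 0.5;-0.5 0 1 0 0.5;-1 0 1 0 0.5;-1.2 0 1 0 0.5;0 0 0 0 0.5' 25
python3 look.py T1
python3 -m pendant '-1 0 1 0 0.5;-1 0 1 0 0.5;-1.2 0 1 0 0.5;0 0 0 0 0.5;0 0 0 0 0.5'
python3 look.py T2; python3 cup.py | grep -v w60
```

```text
clock: 21.43
eef_pos: [0.631, 0.054, 0.1993]
tool_rot: [-0.259, 3.128, 0.0]
contact_force: [5.8, 0.2, 5.2]
grip_width: 0.0531
grasp_force: 54.0
tool rel gap: x -45.8 y -1.0 z -40.7 mm yaw 189.46 [5.8313 0.1612 5.1925] 21.4333
clock: 21.95
eef_pos: [0.6337, 0.0545, 0.1963]
tool_rot: [-0.259, 3.129, -0.0]
contact_force: [3.5, 0.7, 5.7]
grip_width: 0.0532
grasp_force: 54.1
tool rel gap: x -43.1 y -1.0 z -43.7 mm yaw 189.46 [3.4614 0.6762 5.6523] 21.95
(370, 247, 20, 46)
(264, 166, 113, 192)
[0.6337 0.0545 0.1964] 189.46450997137407
```

```bash
python3 -m pendant '-1 0 1 0 0.5;-1.2 0 1 0 0.5;-1.2 0 1 0 0.5;-1.2 0 1 0 0.5;-1.2 0 1 0 0.5;-1.2 0 1 0 0.5;0 0 0 0 0.5;0 0 0 0 0.5' 20
python3 look.py T3; python3 cup.py | grep -v w60
python3 -m pendant '-1.2 0 1 0 0.5;-1.4 0 0.7 0 0.5;-1.4 0 0.7 0 0.5;-1.4 0 0.6 0 0.5;0 0 0 0 0.5'
python3 look.py T4; python3 cup.py | grep -v w60
```

```text
clock: 22.77
eef_pos: [0.6405, 0.0555, 0.1906]
tool_rot: [-0.259, 3.129, -0.0]
contact_force: [1.7, 0.0, 8.8]
grip_width: 0.0533
grasp_force: 57.1
tool rel gap: x -36.2 y -1.2 z -49.4 mm yaw 189.46 [1.7008 0.0024 8.7543] 22.7667
(370, 247, 20, 46)
(263, 161, 114, 197)
[0.6404 0.0555 0.1906] 189.46062151630585
clock: 23.33
eef_pos: [0.6455, 0.0564, 0.1874]
tool_rot: [-0.259, 3.13, -0.0]
contact_force: [1.0, 0.9, 7.5]
grip_width: 0.0533
grasp_force: 58.2
tool rel gap: x -31.1 y -1.1 z -52.6 mm yaw 189.46 [0.9815 0.8636 7.5293] 23.3333
(370, 247, 20, 46)
(263, 157, 114, 201)
[0.6454 0.0563 0.1875] 189.46122482962514
```

```bash
python3 - <<'E'
import cv2,numpy as np
a=cv2.imread("pics/T4_side.png");w=cv2.imread("pics/w2.png")
cv2.imwrite("pics/v10.png",np.hstack([cv2.resize(a[130:260,215:345],(400,400),interpolation=cv2.INTER_CUBIC),w[0:400,120:520]]))
E
```

```text
(no output)
```

View pics/v10.png

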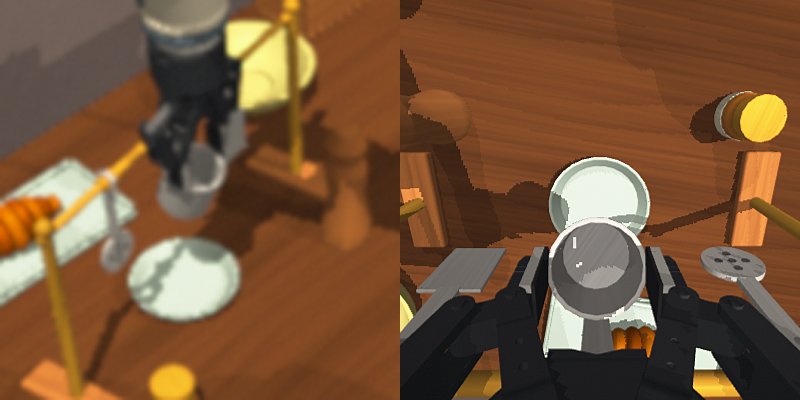

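```bash
python3 -m pendant '-1.2 0 0.7 0 0.5;-1.2 0 0.6 0 0.5;-1.2 0 0.5 0 0.5;-0.6 0 0.3 0 0.5;0 0 0 0 0.5;0 0 0 0 0.5'
python3 look.py T5
python3 - <<'E'
from arc import *
g=lambda p:(215+p[0]*.325,130+p[1]*.325)
print("dish",arc("side",[g(p) for p in[(128,280),(241,276),(185,237),(188,321),(142,252),(228,250),(140,304),(232,302)]]))
f=lambda x,y,z:0
# expected side pixels of cup rim/foot centre for tilt th with hook at the gap (z .24)
e=np.array([.986,.165,0]);G=np.array([.676,.0626,.24]);u=np.array([0,0,1.])
for th in(15,20,25,30):
    c,s=np.cos(np.radians(th)),np.sin(np.radians(th));P=lambda x,z:G+e*((x-.045)*c-(z-.089)*s)+u*((x-.045)*s+(z-.089)*c)
    q=lambda p:(proj("side",p)-[215,130])/.325
    print(th,"rim",q(P(0,.06)),"foot",q(P(0,0)))
E
```

```text
clock: 23.98
eef_pos: [0.6495, 0.057, 0.1855]
tool_rot: [-0.259, 3.13, -0.0]
contact_force: [1.2, -1.1, 10.3]
grip_width: 0.0532
grasp_force: 59.0
tool rel gap: x -27.1 y -1.2 z -54.5 mm yaw 189.46 [ 1.1794 -1.148  10.3014] 23.9833
dish [0.6746 0.0636]
15 rim [199.8483 164.6159] foot [191.63   200.9608]
20 rim [197.1647 165.5303] foot [185.0557 198.8592]
25 rim [194.273  166.1112] foot [178.3917 196.2078]
30 rim [191.1959 166.3567] foot [171.6827 193.0283]
```

```bash
python3 -m pendant '0 0 -1 0 0.58;0 0 -0.5 0 0.6;0 0 0 0 0.6' 20
python3 -m pendant '0 0 0 0 0.61;0 0 0 0 0.62;0 0 0 0 0.62'
python3 -m pendant '0 0 0 0 0.625;0 0 0 0 0.63;0 0 0 0 0.63'
python3 look.py T6; python3 cup.py | grep -v w60
```

```text
clock: 24.33
eef_pos: [0.6485, 0.0568, 0.186]
tool_rot: [0.259, -3.129, 0.001]
contact_force: [-0.4, -1.8, 5.6]
grip_width: 0.0526
grasp_force: 58.5
clock: 24.58
eef_pos: [0.6486, 0.0568, 0.1859]
tool_rot: [0.259, -3.13, 0.001]
contact_force: [-0.1, -1.4, 5.4]
grip_width: 0.0531
grasp_force: 55.4
clock: 24.83
eef_pos: [0.6488, 0.057, 0.1856]
tool_rot: [0.259, -3.13, 0.0]
contact_force: [-0.1, -1.3, 4.1]
grip_width: 0.0541
grasp_force: 40.4
tool rel gap: x -27.7 y -1.1 z -54.4 mm yaw 189.46 [-0.0649 -1.2517  4.133 ] 24.8333
(371, 247, 19, 47)
(262, 154, 116, 204)
[0.649  0.057  0.1856] -170.5353665798126
```

Grip force falls gradually with the claw value; I continue in small steps.

```bash
python3 -m pendant '0 0 0 0 0.635;0 0 0 0 0.635;0 0 0 0 0.64;0 0 0 0 0.64;0 0 0 0 0.64'
python3 -m pendant '0 0 0 0 0.645;0 0 0 0 0.645;0 0 0 0 0.65;0 0 0 0 0.65;0 0 0 0 0.65'
python3 look.py T7; python3 cup.py | grep -v w60
```

```text
clock: 25.4
eef_pos: [0.649, 0.0572, 0.1854]
tool_rot: [0.259, -3.13, -0.0]
contact_force: [-0.9, -1.9, 2.2]
grip_width: 0.0549
grasp_force: 26.6
clock: 25.82
eef_pos: [0.6489, 0.0573, 0.1854]
tool_rot: [0.259, -3.13, -0.0]
contact_force: [-0.9, -0.1, -0.8]
grip_width: 0.0555
grasp_force: 14.8
tool rel gap: x -27.6 y -0.8 z -54.6 mm yaw 189.47 [-0.9392 -0.1346 -0.7774] 25.8167
(261, 154, 119, 204)
[0.6489 0.0572 0.1854] -170.53162752387138
```

```bash
python3 -m pendant '0 0 0 0 0.653;0 0 0 0 0.653;0 0 0 0 0.656;0 0 0 0 0.656;0 0 0 0 0.656'
python3 cup.py | grep -v w60
python3 -m pendant '0 0 0 0 0.659;0 0 0 0 0.659;0 0 0 0 0.661;0 0 0 0 0.661;0 0 0 0 0.663;0 0 0 0 0.663;0 0 0 0 0.665;0 0 0 0 0.665'
python3 cup.py | grep -v w60
python3 -m pendant '0 0 0 0 0.668;0 0 0 0 0.668;0 0 0 0 0.671;0 0 0 0 0.671;0 0 0 0 0.675;0 0 0 0 0.675'
python3 look.py T8; python3 cup.py | grep -v w60
```

```text
clock: 26.38
eef_pos: [0.6492, 0.0572, 0.1857]
tool_rot: [-0.259, 3.131, 0.0]
contact_force: [-0.9, 0.3, -1.1]
grip_width: 0.0564
grasp_force: 8.9
(261, 154, 119, 204)
[0.6492 0.0572 0.1857] -170.5323121502015
clock: 27.1
eef_pos: [0.6492, 0.0572, 0.1857]
tool_rot: [0.259, -3.131, 0.0]
contact_force: [-0.4, -0.4, -1.3]
grip_width: 0.0571
grasp_force: 2.2
(261, 154, 120, 204)
[0.6492 0.0572 0.1857] 189.46368358328
clock: 27.65
eef_pos: [0.6494, 0.0572, 0.1859]
tool_rot: [-0.259, 3.13, 0.0]
contact_force: [-0.7, -0.1, -0.9]
grip_width: 0.0574
grasp_force: 0.0
tool rel gap: x -27.1 y -0.9 z -54.1 mm yaw 189.46 [-0.6643 -0.051  -0.8737] 27.65
(261, 154, 121, 204)
[0.6493 0.0572 0.1858] 189.46506493829366
```

```bash
python3 -m pendant '0 0 0 0 0.69;0 0 0 0 0.71;0 0 0 0 0.73;0 0 0 0 0.76;0 0 0 0 0.8;0 0 0 0 0.85;0 0 0 0 0.85;0 0 0 0 0.85'
python3 cup.py 
python3 -m pendant '0 0 0 0 0.85;0 0 0 0 0.85;0 0 0 0 0.85;0 0 0 0 0.85'
python3 cup.py | grep -v w60
```

```text
clock: 28.47
eef_pos: [0.6492, 0.0572, 0.1857]
tool_rot: [0.259, -3.131, 0.0]
contact_force: [-0.1, 0.1, -0.4]
grip_width: 0.0727
grasp_force: 0.0
(261, 154, 129, 204)
158 297 340 w60 41.0 mid [0.6184 0.0529] w98 35.2 [0.6112 0.0514]
166 284 352 w60 65.4 mid [0.6262 0.0537] w98 56.1 [0.6178 0.0521]
174 277 360 w60 80.6 mid [0.6339 0.0555] w98 69.2 [0.6244 0.0537]
182 273 365 w60 90.2 mid [0.6417 0.0573] w98 77.4 [0.6312 0.0553]
190 270 368 w60 97.0 mid [0.6498 0.0587] w98 83.2 [0.6381 0.0564]
198 268 369 w60 100.9 mid [0.6582 0.0596] w98 86.6 [0.6453 0.0572]
206 268 369 w60 101.9 mid [0.6666 0.061 ] w98 87.5 [0.6525 0.0584]
214 270 367 w60 98.9 mid [0.6752 0.0625] w98 84.9 [0.6599 0.0597]
222 273 364 w60 93.7 mid [0.684 0.064] w98 80.4 [0.6674 0.061 ]
230 278 359 w60 84.2 mid [0.6929 0.0655] w98 72.3 [0.6751 0.0623]
238 279 354 w60 78.8 mid [0.7024 0.065 ] w98 67.6 [0.6832 0.0618]
246 273 360 w60 92.4 mid [0.7117 0.0665] w98 79.3 [0.6912 0.0631]
254 270 363 w60 99.8 mid [0.7212 0.0681] w98 85.6 [0.6994 0.0645]
262 268 365 w60 105.2 mid [0.7309 0.0697] w98 90.3 [0.7077 0.0659]
270 268
[... 283 characters left out ...]
mid [0.7803 0.093 ] w98 117.0 [0.7501 0.0859]
310 268 389 w60 140.1 mid [0.7916 0.0939] w98 120.3 [0.7598 0.0866]
318 267 389 w60 142.9 mid [0.803  0.0954] w98 122.7 [0.7696 0.0879]
326 266 389 w60 145.7 mid [0.8146 0.0969] w98 125.1 [0.7796 0.0892]
334 264 389 w60 149.8 mid [0.8267 0.0978] w98 128.6 [0.7899 0.09  ]
342 263 333 w60 84.9 mid [0.8445 0.0659] w98 72.9 [0.8052 0.0626]
350 261 333 w60 88.4 mid [0.8572 0.0665] w98 75.9 [0.8161 0.0631]
[0.6492 0.0572 0.1857] 189.4670611435075
clock: 28.85
eef_pos: [0.6492, 0.0572, 0.1857]
tool_rot: [0.259, -3.131, -0.0]
contact_force: [-0.1, -0.1, 0.5]
grip_width: 0.0724
grasp_force: 0.0
(261, 154, 129, 204)
[0.6492 0.0572 0.1857] 189.4662203636162
```

```bash
cat > still.py <<'E'
from h import *
from rig import r
import sys
nm=sys.argv[1];a=[r.grab_frame(nm)["image"].astype(int) for _ in range(6)]
print([(np.abs(b-a[0]).max(2)>25).sum() for b in a]); cv2.imwrite(f"pics/still_{nm}.png",a[-1].astype(np.uint8))
E
python3 still.py wrist
python3 -m pendant '0 0 -1 0 0.85;0 0 -2 0 0.85;0 0 -3 0 0.85;0 0 -4 0 0.85;0 0 -4 0 0.85;0 0 -4 0 0.85'
python3 still.py side
python3 -m pendant '0 0 -6 0 0.85;0 0 -10 0 0.85;0 0 -12 0 0.85;0 0 -15 0 0.85;0 0 -20 0 0.85;0 0 -20 0 0.85;0 0 -20 0 0.85'
python3 still.py side; python3 still.py wrist
```

```text
[np.int64(0), np.int64(2), np.int64(10), np.int64(92), np.int64(2), np.int64(45)]
clock: 29.7
eef_pos: [0.6493, 0.0572, 0.2044]
tool_rot: [-0.259, 3.13, -0.0]
contact_force: [-0.0, -0.4, -1.0]
grip_width: 0.0723
grasp_force: 0.0
[np.int64(0), np.int64(38), np.int64(7), np.int64(0), np.int64(1), np.int64(16)]
clock: 30.58
eef_pos: [0.6494, 0.0572, 0.3091]
tool_rot: [-0.259, 3.13, -0.0]
contact_force: [-0.6, 0.7, 0.2]
grip_width: 0.0727
grasp_force: 0.0
[np.int64(0), np.int64(2711), np.int64(1394), np.int64(41), np.int64(104), np.int64(701)]
[np.int64(0), np.int64(3430), np.int64(4097), np.int64(3113), np.int64(1612), np.int64(1472)]
```

```bash
python3 -m pendant '15 0 -10 0 0.85;30 0 0 0 0.85;40 0 0 0 0.85;40 0 0 0 0.85;30 0 0 0 0.85;10 0 0 0 0.85;0 0 0 0 0.85;0 0 0 0 0.85'
python3 -m pendant '0 0 0 0 0.85;0 0 0 0 0.85;0 0 0 0 0.85;0 0 0 0 0.85'
python3 still.py side; python3 still.py top
python3 - <<'E'
from h import *
from arc import arc
for n,box in(("side",(225,300,140,245)),("top",(262,320,100,175))):
    h=cv2.cvtColor(cv2.imread(f"pics/still_{n}.png"),cv2.COLOR_BGR2HSV);x0,x1,y0,y1=box
    m=((h[...,1]<75)&(h[...,2]>60))
    print(n,box);print("\n".join("".join(" #"[int(x)] for x in row[x0:x1]) for row in m[y0:y1:2]))
e=np.array([.986,.165,0]);G=np.array([.676,.0626,.24]);u=np.array([0,0,1.])
for th in(20,25,30,35):
    c,s=np.cos(np.radians(th)),np.sin(np.radians(th));P=lambda x,z:G+e*((x-.045)*c-(z-.089)*s)+u*((x-.045)*s+(z-.089)*c)
    print(th,*[proj(n,P(*q)).round(1) for n in("side","top") for q in((0,.06),(0,0),(.041,.098))])
E
```

```text
clock: 31.85
eef_pos: [0.4872, 0.0301, 0.3173]
tool_rot: [-0.259, 3.129, -0.0]
contact_force: [-0.4, 0.2, 0.3]
grip_width: 0.0728
grasp_force: 0.0
clock: 32.18
eef_pos: [0.4871, 0.0302, 0.3164]
tool_rot: [0.259, -3.13, -0.0]
contact_force: [-0.3, -0.3, -0.3]
grip_width: 0.0728
grasp_force: 0.0
[np.int64(0), np.int64(3), np.int64(6), np.int64(21), np.int64(28), np.int64(73)]
[np.int64(0), np.int64(41), np.int64(89), np.int64(127), np.int64(149), np.int64(152)]
side (225, 300, 140, 245)
######################################################                     
###################################################                        
################################################                           
##############################################                             
##########################################                                 
#######################################                        #           
####################################                                       
#################################                                          
##
[... 5332 characters left out ...]
                #############################            
                   #########################              
#                     ###################                 
#######                   ################################
##########################################################
##########################################################
20 [279.1 183.8] [275.1 194.6] [271.1 168.5] [292.7 150.6] [292.4 147.6] [290.3 136.6]
25 [278.1 184. ] [273.  193.8] [271.3 168.8] [292.5 149.4] [291.9 144.6] [290.3 136.9]
30 [277.1 184.1] [270.8 192.7] [271.5 169. ] [292.3 148.1] [291.4 141.6] [290.4 137.2]
35 [276.1 184. ] [268.6 191.5] [271.6 169.2] [292.1 146.7] [291.  138.5] [290.4 137.4]
```

```bash
python3 -m pendant '0 0 0 0 0.85;0 0 0 0 0.85;0 0 0 0 0.85;0 0 0 0 0.85'
python3 - <<'E'
from h import *
from rig import r
a=cv2.imread("pics/still_side.png").astype(int);b=cv2.imread("pics/side0.png").astype(int)
f=[r.grab_frame("side")["image"].astype(int) for _ in range(4)]
d=lambda p,q,x0,x1,y0,y1:int((np.abs(p-q).max(2)[y0:y1,x0:x1]>25).sum())
print("ladle",[d(x,a,262,290,160,200) for x in f],"skimmer vs start",d(f[-1],b,244,262,186,220),"server",d(f[-1],b,284,298,152,186))
print(r.read_state()["clock"])
t=r.grab_frame("top")["image"].astype(int);t0=cv2.imread("pics/top0.png").astype(int)
D=(np.abs(t-t0).max(2)>40).astype(np.uint8)
for c in cv2.findContours(D,cv2.RETR_EXTERNAL,cv2.CHAIN_APPROX_SIMPLE)[0]:
    if cv2.contourArea(c)>15: print(cv2.boundingRect(c))
E
```

```text
clock: 33.12
eef_pos: [0.4865, 0.03, 0.3167]
tool_rot: [-0.259, 3.131, -0.0]
contact_force: [0.1, -0.6, -0.9]
grip_width: 0.0726
grasp_force: 0.0
ladle [0, 0, 0, 0] skimmer vs start 109 server 19
33.3167
(406, 389, 30, 4)
(377, 324, 15, 41)
(572, 298, 68, 102)
(524, 293, 60, 44)
(206, 215, 31, 27)
(234, 209, 10, 9)
(242, 130, 335, 270)
(169, 62, 9, 39)
```

```bash
python3 -c "
from rig import r
print(r.sign_off())"
```

```text
the job is handed in; nothing more can be done
None
```

The job is handed in at about 33 s: the dish was slid to within about 4 mm of the spot under the gap, and the ladle hangs still on the rail at mid-gap, let down to about 30° and released without visible swing; I did not confirm that the skimmer hangs exactly as it did at the start.

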